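# Unlatch the detergent locker: keeper arm first, then the bolt

### The arm

A 6-joint arm with a two-finger parallel gripper is mounted at the origin on a cart in front of the work surface, level with it; the furniture and walls round the work are solid. World frame = base frame: x ahead of the robot, y to its left, z up, the work surface at z = 0. Lengths are in m, angles in rad, forces in N, time in s.
With the tool pointing down it reaches from about 0.25 to 0.85 m from the base axis. Payload 12.5 kg.
Tool frame: the origin (TCP) lies midway between the tips of the shut fingers; the grasp point (between the pads) lies 19 mm behind it; z points along the fingers, x is the direction in which the jaws open and shut, and the axes are right-handed (so a half turn about z gives the same grasp; the last joint's range is limited). The gripper opens to 93 mm and grips with 3 to 60 N. Pads are 15 mm wide; open, the fingers measure 128 mm over their backs; the gripper's body (75 mm by 188 mm) begins 65 mm behind the grasp point.
Start: joints at [1.14, 0.351, 1.652, -0, 1.139, -0.085], TCP at [0.186, 0.517, 0.194] pointing down, gripper open.
Joint ranges: [-2.75, 2.75], [-0.79, 2.1], [0.01, 2.65], [-1.57, 4.71], [0.07, 3.14], [-2.87, 2.87]. Speed limits (rad/s): [2.22, 2.22, 2.79, 3.14, 3.14, 3.14].

### API

Orientations are given as a unit quaternion [x, y, z, w].
In Python, from plant import manip gives the robot as it stands. The module is installed in compiled form; this text tells all that it offers.
- The arm moves only by the shell command python3 -m creep 'ROWS' [FORCE]. ROWS is JSON, a list of rows, each an object with "dp": the shift along the tool's x, y, z in m, a list of three; "twist": the turn, a rotation vector about the tool's x, y, z in degrees, a list of three; "hand": the closure in counts, from 0 (fully open) to 255 (shut). A call has 1 to 20 rows; each row shifts and turns the commanded pose from where the row before left it, along the tool's axes as they then stand; what a row does not reach is not made up. A row lasts 1/8 s, in which the tool goes at most 62.5 mm and 10.7 degrees, less where a joint would pass 70% of its speed; a pose out of reach is approached as far as the arm can. A call is refused whole if a number of a shift passes 0.0625 or a number of a turn 10.7, either way. A call with a gripper value outside its range is refused whole. The fingers move at their own pace and stop on an object; FORCE is the grip in N (left out, the last holds). Time passes only in rows, so rows that do not move let the fingers close. It gives the time, the measured TCP pose, the force and the opening at its end, in the units of the state.
- manip.get_state(): the state, without advancing time (a new reading comes with each control period).
- manip.get_image(name): name is "side" or "top" or "wrist"; returns (picture, depth): 420x560x3 uint8, red, green, blue; 420x560 float32, m along the optical axis (not along the pixel's ray), 0 where there is no reading.
- manip.get_calibration(name): a dict with "intrinsics" (3x3 intrinsics, pixels), "origin" and "orientation" of the camera in the world. Camera axes: x right, y up, looking along -z (the intrinsics and any distortion apply to the point x, -y, -z); pixel columns grow to the right and rows downward; lengths in m; the calibration is good to about 2 mm. A picture is of the moment at which its call begins: read the wrist's pose just before it. get_calibration takes no time and is no camera call; for the wrist camera it gives the pose at the moment of the call.
- manip.close_job(): hands the job in, once; it reports no verdict.
Trained networks look in the newest picture that a camera, given by its name, has taken for a name from the list of things; names that differ only in an ending like _2 or _b are one class to them, and where a whole thing is asked for, a point or a joint stands for the part that bears it (a point fixed in the world has none). Each returns a list of dicts, best first, with "confidence" (0 to 1); they miss things now and then, are a little off and sometimes report something else, mostly with a low value. They report only what shows in the picture. A call takes as long as a camera call.
- manip.spot_in(camera, label): "at" ([column, row] in pixels, amid what is visible of it).
- manip.trace(camera, label): "pixels" (420x560 bool, what is visible of it) and "at" ([column, row] in pixels, amid what is visible of it).
The state is a dict: "time_s": time; "joint_positions": joint angles; "dq": joint speeds; "joint_torque": joint torques, N m; "ee_pos": TCP position; "orientation": TCP orientation; "contact_force": force on the tool from outside, world axes, zero at the start; "moment": the same for the moment, N m; "width": finger opening in m.
Only numpy, scipy, OpenCV 4.12 (cv2) and the standard library are available. Lean on these libraries where they do the work, as an engineer would, in place of code of your own. Each camera call takes 0.05 s, during which the arm holds its last target.

### The job

Unlatch the sloping hatch of the steel detergent locker so that the next shift can lift it: first swing the keeper arm away from the bolt, down the slope as far as it goes, then draw the bolt fully back to the left, out of its strike. Leave both like that, let go, and do not disturb the jars on the locker's shelf or the other things on the table.

Things in the scene. Friction and masses are not known exactly. Their poses are not given: they have to be found in the camera images.
- locker: Fixed wedge-shaped steel locker, 160 mm deep (x), 280 mm wide (y). Origin on the table under it; own x points from its low front edge (x=-95, 55 mm high) to its back (x=+65), y left, z up. Its front face with a white hatch rises to the back at 30 degrees from level, from x=-95 to x=+45 mm (136 mm high): the face's normal leans 30 degrees from vertical to the front. The latches lie on a line across the face above x=0.
- shelf_edge (a point): Middle of the lower front edge of the locker's shelf, at locker x=-10, z=310 mm. The shelf (280 mm wide, 12 mm thick, low rail to 340 mm, jars on it) overhangs the slope and is in the way of a tool coming straight down on the latches: reach in from the front along the face's normal, tilted 25 to 30 degrees. Axes as body locker.
- bolt (a joint): Travel of the sliding bolt in m: 0 = shot to the right into its strike, 0.060 = fully drawn to the left (end stop), along +y of point bolt_knob. Stays where it is left; needs 2 to 3 N. While the keeper arm is across, the arm's free end stands about 3 mm left of the knob and stops the bolt after those few mm.
- keeper (a joint): Angle of the keeper arm in rad: 0 = lies level across the slope, from its pivot to the right, free end in front of the bolt's knob; grows as the free end swings down the slope to the locker's front edge; 1.6 = end stop, pointing straight down the slope. Stays where it is left; needs about 2 N at the tab.
- bolt_knob (a point): On the axis of the bolt's round steel knob, 40 mm off the sloping face; knob 24 mm in diameter, from 18 to 60 mm off the face. Axes (fixed in the locker): x up the slope, y to the left (the way the bolt opens), z out of the face. Right of it is only the strike, 50 to 74 mm away, 21 mm high; the bolt's rails are 17 mm high.
- keeper_pivot (a point): On the keeper arm's pivot axis, 34 mm off the face, 105 mm left of the closed bolt knob's axis and at the same height on the slope (110 mm up from its lower edge). Boss 26 mm in diameter, 42 mm high. Axes turn with the arm: -y points along the arm to its free end, z out of the face; at joint value 0 x points up the slope.
- keeper_tab (a point): Centre of the flat upright tab on the keeper arm, 45 mm from the pivot: 30 mm long along the arm (y), 12 mm thick across it (x), from 34 to 73 mm off the face; this point is 53 mm off the face. Arm: flat steel bar 18 mm wide, 24 to 34 mm off the face, reaching 90 mm from the pivot. Axes turn with the arm, as at keeper_pivot.
- spice_1: Jar with a green cap, 42x42x99 mm, loose on the locker's shelf, to be left alone; origin under its middle.
- spice_2: Jar with a yellow cap, 45x44x100 mm, loose on the locker's shelf, to be left alone; origin under its middle.
- spice_3: Jar with a white cap, 47x47x98 mm, loose on the locker's shelf, to be left alone; origin under its middle.
- dish_brush: Dish brush, 36x269x62 mm, lying at the left edge, loose, to be left alone; origin under its middle.
- twist_timer: Round kitchen timer, 68x68x56 mm, at the left front, loose, to be left alone; origin under its middle.
- deli_pot: Small closed tub, 72x71x71 mm, at the right front, loose, to be left alone; origin under its middle.
- measure_cup_1: Steel measuring scoop, 67x142x40 mm, at the right edge, loose, to be left alone; origin under its middle.

How it is judged:
On the way, in this order (a step that is already met when the one before it is completed fails the run):
1. The keeper arm is swung clear (at least 1.25 rad, about 70 degrees) while the bolt is still shot (value of joint keeper above 1.25 rad and value of joint bolt below 0.015 m), for 0.2 s.
2. The bolt is drawn back by at least 52 of its 60 mm (value of joint bolt above 0.052 m), for 0.2 s.
At the end, for the whole second after the job is handed in: The keeper arm stands swung down the slope by at least 1.25 rad (about 70 degrees; stop at 1.6) and the bolt is drawn back by at least 52 mm (stop at 60 mm) (value of joint keeper above 1.25 rad and value of joint bolt above 0.052 m); the robot touches nothing.
It fails at once if A jar on the locker's shelf or another loose thing on the table is shifted by more than 25 mm (distance of any of spice_1, spice_2, spice_3, dish_brush, twist_timer, deli_pot, measure_cup_1 from where it was at the start of the episode above 0.025 m).
It also fails if it takes over 40 s, if anything falls off the work surface, if the arm or the gripper's body presses on something with over 40 N, if the wrist force passes 120 N, or if a joint passes its speed limit or range.

## Working session

There is one attempt and no reset: what is moved stays moved. The work goes in short steps, Python scripts to look and compute and a shell command to move; the robot and the scene stay as the last step left them, time stands still between calls to the robot, and variables do not carry over. Pictures are saved under pics/ and viewed, and the job is handed in when it is done.

```bash
mkdir -p pics
python3 - <<'E'
from plant import manip
import cv2,numpy as np
s=manip.get_state(); print({k:np.round(v,4).tolist() for k,v in s.items()})
for n in ["side","top","wrist"]:
    im,d=manip.get_image(n); cv2.imwrite(f"pics/{n}0.png",im[:,:,::-1]); np.save(f"pics/{n}0.npy",d)
    c=manip.get_calibration(n); print(n,{k:np.round(v,4).tolist() for k,v in c.items()})
    if n!="wrist":
        for l in ["bolt_knob","keeper_tab","keeper_pivot","shelf_edge"]:
            try: print(l,[(r["at"],round(r["confidence"],2)) for r in manip.spot_in(n,l)])
            except Exception as e: print(l,e)
print(manip.get_state()["time_s"])
E
```

```text
{'time_s': 0.0, 'joint_positions': [1.1404, 0.3513, 1.6524, 0.0, 1.1391, -0.0846], 'dq': [0.0026, 0.0, 0.0015, -0.0003, 0.0017, 0.0004], 'joint_torque': [0.0006, -49.7321, -28.5259, 0.07, 0.0256, -0.0001], 'ee_pos': [0.1862, 0.5171, 0.1938], 'orientation': [0.8182, 0.5749, -0.0005, 0.0003], 'contact_force': [0.251, 1.4436, -0.2125], 'moment': [-0.0033, 0.0303, -0.0003], 'width': 0.0932}
side {'intrinsics': [[401.3297, 0.0, 279.5103], [0.0, 401.3297, 213.0797], [0.0, 0.0, 1.0]], 'origin': [0.1561, -0.8998, 0.8436], 'orientation': [0.463, -0.086, -0.1745, 0.8648]}
bolt_knob [([315.4, 236.2], 0.74)]
keeper_tab [([302.7, 224.3], 0.59)]
keeper_pivot [([302.3, 226.2], 0.67)]
shelf_edge [([316.4, 234.4], 0.62)]
top {'intrinsics': [[516.6062, 0.0, 267.8855], [0.0, 516.6062, 212.2686], [0.0, 0.0, 1.0]], 'origin': [0.3385, -0.009, 1.5511], 'orientation': [-0.0484, 0.0382, 0.7128, -0.6986]}
bolt_knob [([303.7, 182.4], 0.72), ([274.1, 150.2], 0.33)]
keeper_tab [([290.2, 184.5], 0.72), ([278.4, 183.9], 0.6), ([310.0, 142.2], 0.58), ([275.9, 149.8], 0.36), ([235.5, 155.7], 0.31)]
keeper_pivot [([281.2, 187.9], 0.66)]
shelf_edge [([288.0, 186.0], 0.59)]
wrist {'intrinsics': [[321.6309, 0.0, 279.2861], [0.0, 321.6309, 209.7777], [0.0, 0.0, 1.0]], 'origin': [0.1142, 0.5429, 0.3845], 'orientation': [-0.113, -0.08, 0.5693, 0.8104]}
0.55
```

View pics/top0.png

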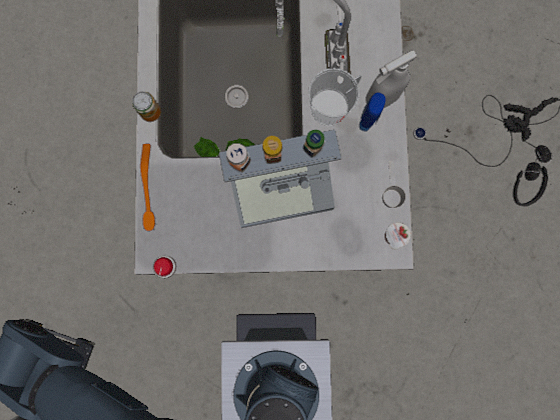

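View pics/side0.png

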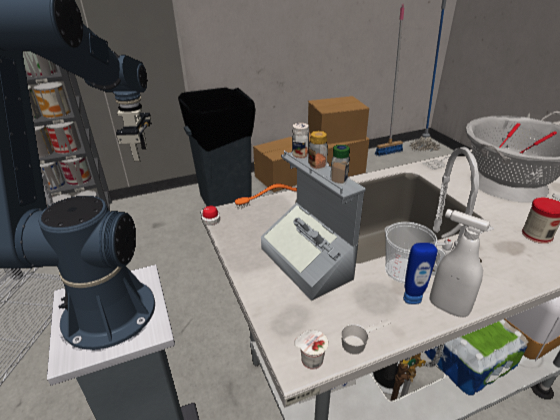

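View pics/wrist0.png

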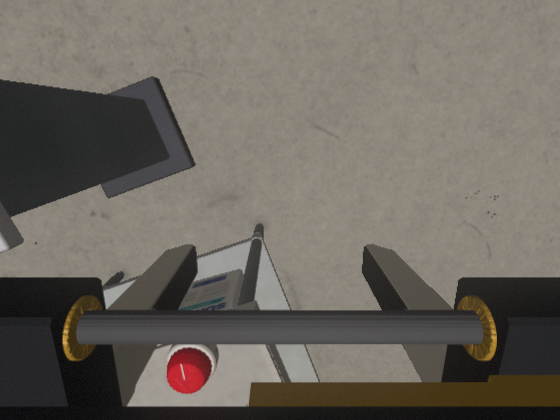

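The top view shows the locker at about (285,185), turned slightly. The bar and knob lie at about (262–330,182). The jars stand on the shelf at (237,153), (272,147) and (315,140). Next I fit the geometry from depth.

```bash
cat > h.py <<'E'
import numpy as np,cv2
from scipy.spatial.transform import Rotation as R
def cloud(d,c):
    K=np.array(c["intrinsics"]);h,w=d.shape
    u,v=np.meshgrid(np.arange(w),np.arange(h))
    P=np.stack([(u-K[0,2])/K[0,0]*d,-(v-K[1,2])/K[1,1]*d,-d],-1)
    W=P@R.from_quat(c["orientation"]).as_matrix().T+np.array(c["origin"])
    W[d<=0]=np.nan
    return W
def proj(p,c):
    K=np.array(c["intrinsics"]);q=(np.atleast_2d(p)-c["origin"])@R.from_quat(c["orientation"]).as_matrix()
    return np.stack([K[0,2]+K[0,0]*q[:,0]/-q[:,2],K[1,2]+K[1,1]*q[:,1]/q[:,2]],-1)
E
python3 - <<'E'
from h import *
from plant import manip
for n in ["top","side"]:
    c=manip.get_calibration(n);W=cloud(np.load(f"pics/{n}0.npy"),c)
    sl=(slice(195,215),slice(245,320)) if n=="top" else (slice(235,260),slice(275,310))
    Q=W[sl].reshape(-1,3);Q=Q[~np.isnan(Q[:,0])]
    for _ in range(5):
        m=Q.mean(0);nn=np.linalg.svd(Q-m)[2][2];nn*=np.sign(nn[2]);e=(Q-m)@nn;Q=Q[abs(e)<max(.002,1.5*e.std())]
    print(n,m,nn,np.degrees(np.arccos(nn[2])),"yaw",np.degrees(np.arctan2(-nn[1],-nn[0])),e.std(),len(Q))
    im=cv2.imread(f"pics/{n}0.png")
    a=im[120:235,210:350] if n=="top" else im[140:300,250:370]
    cv2.imwrite(f"pics/{n}_zoom.png",cv2.resize(a,None,fx=5 if n=="top" else 3.7,fy=5 if n=="top" else 3.7,interpolation=cv2.INTER_CUBIC))
E
```

```text
top [ 0.54265349 -0.02795307  0.07851963] [-0.51240945 -0.09191279  0.85380829] 31.371672279688397 yaw 10.169213216621719 0.0015577345951757358 775
side [ 0.54768364 -0.02464469  0.0779036 ] [-0.50785608 -0.08843107  0.85689098] 31.03072586659688 yaw 9.877662957361862 0.0010650689834413882 585
```

View pics/top_zoom.png

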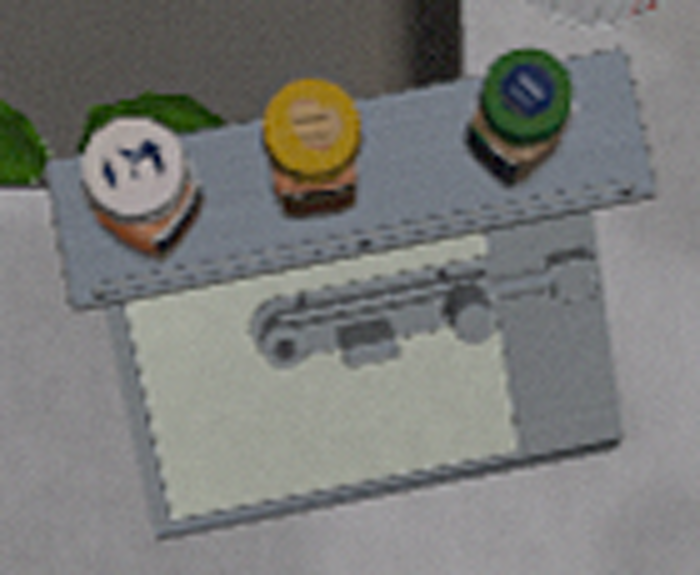

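View pics/side_zoom.png

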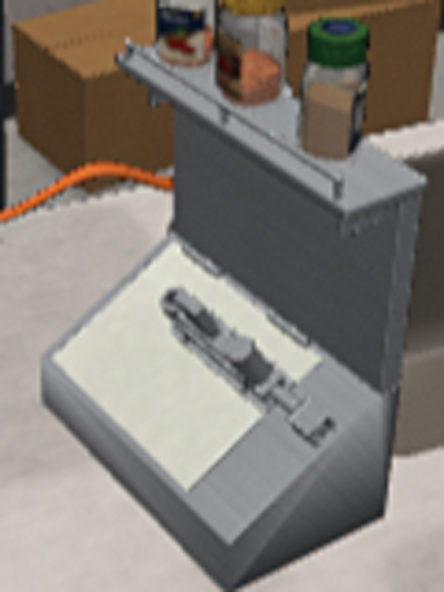

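```bash
cat >> h.py <<'E'
def model(p):
    x,y,yaw,yk=p
    L=R.from_euler('z',yaw).as_matrix();t=np.array([x,y,0])
    N=np.array([-.5,0,np.sqrt(3)/2]);U=np.array([np.sqrt(3)/2,0,.5]);Y=np.array([0,1.,0])
    o=np.array([0,yk,.055+.095*np.tan(np.pi/6)])
    f=dict(knobtop=o+.06*N,pivtop=o+.105*Y+.042*N,tabtop=o+.06*Y+.073*N,
      FRt=np.array([-.095,-.14,.055]),FLt=np.array([-.095,.14,.055]),FRb=np.array([-.095,-.14,0]),BRb=np.array([.065,-.14,0]),FLb=np.array([-.095,.14,0]),
      sFL=np.array([-.01,.14,.31]),sFR=np.array([-.01,-.14,.31]),knob=o+.04*N,tab=o+.06*Y+.053*N,strike=o-.062*Y+.02*N)
    return {k:L@v+t for k,v in f.items()},L@np.stack([U,Y,N],1)
E
python3 - <<'E'
from h import *
from plant import manip
from scipy.optimize import least_squares
ct,cs=manip.get_calibration("top"),manip.get_calibration("side")
T=dict(knobtop=(475,322),pivtop=(287,346),FRt=(618,438),FLb=(158,537),tabtop=(370,333))
S=dict(knobtop=(240,343),pivtop=(174,295),FRt=(230,543),FRb=(230,590),BRb=(385,515),FLt=(42,360))
T={k:np.array(v)/5-.4+(210,120) for k,v in T.items()};S={k:np.array(v)/3.7-.36+(250,140) for k,v in S.items()}
def res(p):
    f,_=model(p)
    return np.concatenate([(proj(f[k],ct)[0]-T[k]) for k in T]+[(proj(f[k],cs)[0]-S[k]) for k in S])
r=least_squares(res,[.6,-.03,.175,-.05],loss='soft_l1');print(r.x,np.degrees(r.x[2]))
print(list(zip(list(T)+list(S),res(r.x).reshape(-1,2).round(1).tolist())))
np.save("pose.npy",r.x)
f,A=model(r.x)
for k in f: print(k,f[k].round(4))
for n,c in(("top",ct),("side",cs)):
    W=cloud(np.load(f"pics/{n}0.npy"),c)
    sl=(slice(195,215),slice(245,320)) if n=="top" else (slice(235,260),slice(275,310))
    Q=W[sl].reshape(-1,3);print(n,"face offset",np.nanmedian((Q-f["FLt"])@A[:,2]))
    # points in latch region heights in face frame
    Q=(W.reshape(-1,3)-(f["knob"]-.04*A[:,2]))@A
    m=(abs(Q[:,0])<.03)&(Q[:,1]>-.09)&(Q[:,1]<.14)&(Q[:,2]>.012)&(Q[:,2]<.09)
    Q=Q[m]; 
    for lo in np.arange(-.09,.13,.015):
        q=Q[(Q[:,1]>=lo)&(Q[:,1]<lo+.015)]
        if len(q): print(n,round(lo,3),len(q),"x",q[:,0].min().round(3),q[:,0].max().round(3),"zmax",q[:,2].max().round(3))
    im=cv2.imread(f"pics/{n}0.png");z=4
    im=cv2.resize(im,None,fx=z,fy=z)
    for k in f:
        u=(proj(f[k],c)[0]+.5)*z; cv2.circle(im,tuple(u.astype(int)),3,(0,0,255),1)
    a=im[120*z:240*z,210*z:350*z] if n=="top" else im[140*z:300*z,250*z:370*z]
    cv2.imwrite(f"pics/{n}_fit.png",a[:600])
E
```

```text
[ 0.60646639 -0.02621933  0.18287189 -0.06169475] 10.477787578888401
[('knobtop', [0.0, -1.1]), ('pivtop', [-0.7, -0.4]), ('FRt', [0.3, -1.6]), ('FLb', [-0.5, -0.3]), ('tabtop', [0.0, 2.8]), ('knobtop', [0.4, 1.3]), ('pivtop', [-0.4, 0.3]), ('FRt', [0.0, 0.1]), ('FRb', [-0.6, 1.5]), ('BRb', [0.1, 0.2]), ('FLt', [-0.7, -1.1])]
knobtop [ 0.5882 -0.0923  0.1618]
pivtop [0.5779 0.0125 0.1462]
tabtop [ 0.5709 -0.0345  0.1731]
FRt [ 0.5385 -0.1812  0.055 ]
FLt [0.4876 0.0942 0.055 ]
FRb [ 0.5385 -0.1812  0.    ]
BRb [ 0.6958 -0.1521  0.    ]
FLb [0.4876 0.0942 0.    ]
sFL [0.5712 0.1096 0.31  ]
sFR [ 0.6221 -0.1657  0.31  ]
knob [ 0.598  -0.0905  0.1445]
tab [ 0.5807 -0.0327  0.1557]
strike [ 0.6191 -0.1497  0.1272]
top face offset 0.00434982050456726
top -0.075 42 x -0.015 0.009 zmax 0.029
top -0.06 45 x -0.015 0.01 zmax 0.032
top -0.045 20 x -0.014 0.001 zmax 0.023
top -0.03 18 x -0.009 0.002 zmax 0.025
top -0.015 56 x -0.014 0.012 zmax 0.069
top 0.0 78 x -0.014 0.01 zmax 0.068
top 0.015 47 x -0.011 0.013 zmax 0.041
top 0.03 51 x -0.013 0.01 zmax 0.042
top 0.045 64 x -0.007 0.013 zmax 0.081
top 0.06 74 x -0.007 0.015 zmax 0.082
top 0.075 54 x -0.012 0.025 zmax 0.076
top 0.09 55 x -0.014 0.012 zmax 0.049
top 0.105 47 x -0.016 0.013 zmax 0.046
side face offset 0.0010175404060654392
side -0.075 46 x -0.014 0.009 zmax 0.024
side -0.06 28 x -0.014 0.008 zmax 0.023
side -0.045 15 x -0.007 0.002 zmax 0.017
side -0.03 19 x -0.013 0.005 zmax 0.023
side -0.015 106 x -0.013 0.009 zmax 0.063
side 0.0 30 x -0.014 0.008 zmax 0.063
side 0.015 9 x -0.013 -0.008 zmax 0.036
side 0.03 31 x -0.013 0.006 zmax 0.06
side 0.045 63 x -0.013 0.007 zmax 0.076
side 0.06 33 x -0.013 0.004 zmax 0.077
side 0.075 16 x -0.013 0.0 zmax 0.071
side 0.09 21 x -0.014 -0.003 zmax 0.041
side 0.105 19 x -0.013 0.01 zmax 0.043
```

View pics/top_fit.png

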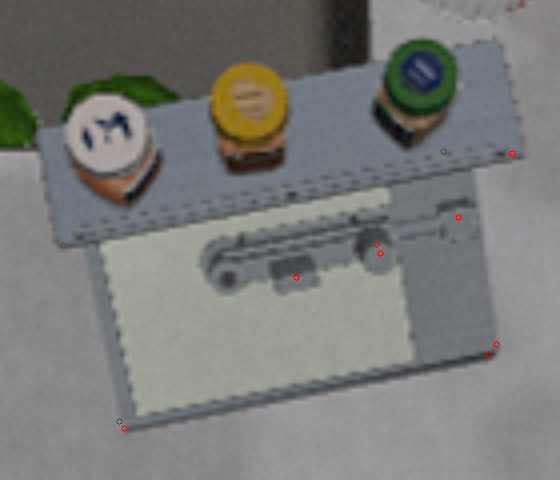

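View pics/side_fit.png

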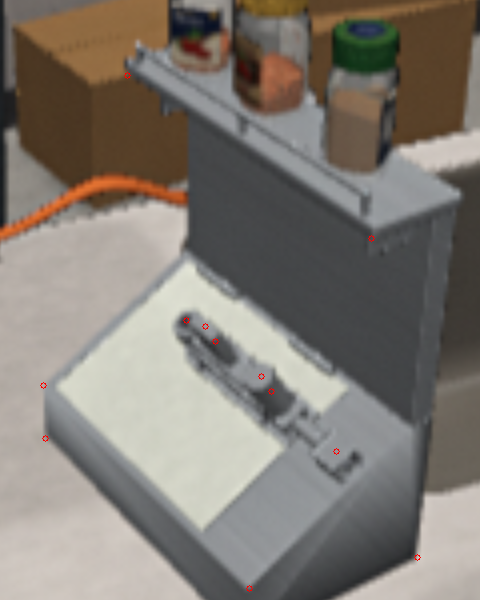

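```bash
cat > goal.py <<'E'
from h import *
from plant import manip
# goal in face frame relative to closed knob foot: (u up slope, y left, n off face), yaw about tool z deg
def frame():
    f,A=model(np.load("pose.npy")); return f["knob"]-.04*A[:,2],A
def tool(spin=0):
    o,A=frame(); B=np.stack([A[:,1],A[:,0],-A[:,2]],1)
    return R.from_matrix(B)*R.from_euler('z',spin,degrees=True)
def rel(u,y,n,spin=0):
    o,A=frame();s=manip.get_state();Rt=R.from_quat(s["orientation"])
    g=o+A@[u,y,n]; d=Rt.inv().apply(g-s["ee_pos"]); w=(Rt.inv()*tool(spin)).as_rotvec(degrees=True)
    print("goal",g.round(4),"dp tool mm",(d*1e3).round(1),"rot deg",w.round(2))
def here():
    o,A=frame();s=manip.get_state()
    print("t",round(s["time_s"],2),"face-frame mm",(A.T@(s["ee_pos"]-o)*1e3).round(1),"rot err deg",(tool().inv()*R.from_quat(s["orientation"])).as_rotvec(degrees=True).round(1),
     "F tool",R.from_quat(s["orientation"]).inv().apply(s["contact_force"]).round(1),"w",round(s["width"],4),"q",np.round(s["joint_positions"],2))
E
python3 - <<'E'
from goal import *
from scipy.optimize import least_squares
ct,cs=manip.get_calibration("top"),manip.get_calibration("side")
T=dict(knobtop=(475,322),pivtop=(285,346),FRt=(620,440),FLb=(158,537),tabtop=(370,352))
S=dict(knobtop=(238,340),pivtop=(174,295),FRt=(230,543),FRb=(230,590),BRb=(385,515),FLt=(42,360))
T={k:np.array(v)/5-.4+(210,120) for k,v in T.items()};S={k:np.array(v)/3.7-.36+(250,140) for k,v in S.items()}
def res(p):
    f,_=model(p)
    return np.concatenate([2*(proj(f[k],ct)[0]-T[k])*(1) for k in T]+[(proj(f[k],cs)[0]-S[k]) for k in S])
r=least_squares(res,[.6,-.03,.175,-.05],loss='soft_l1');print(r.x,np.degrees(r.x[2]))
print(list(zip(list(T)+list(S),res(r.x).reshape(-1,2).round(1).tolist())))
np.save("pose.npy",r.x)
o,A=frame()
for n in("top","side"):
    W=cloud(np.load(f"pics/{n}0.npy"),manip.get_calibration(n)).reshape(-1,3)
    Q=(W-o)@A
    m=(np.hypot(Q[:,0],Q[:,1])<.02)&(Q[:,2]>.045)&(Q[:,2]<.075);q=Q[m]
    print(n,"knob",m.sum(),np.percentile(q,[5,50,95],axis=0).round(4).tolist())
    m=(abs(Q[:,0])<.025)&(abs(Q[:,1]-.06)<.025)&(Q[:,2]>.05)&(Q[:,2]<.09);q=Q[m]
    print(n,"tab",m.sum(),np.percentile(q,[5,50,95],axis=0).round(4).tolist())
    m=(Q[:,0]<-.04)&(Q[:,0]>-.09)&(abs(Q[:,1])<.1)&(abs(Q[:,2])<.012);print("face n",np.median(Q[m,2]))
here(); rel(.02,.057,.16); rel(-.06,.12,.20)
E
```

```text
[ 0.60479545 -0.02754259  0.17621414 -0.06054742] 10.096326566632506
[('knobtop', [0.1, -0.5]), ('pivtop', [-0.5, 0.4]), ('FRt', [0.5, -2.2]), ('FLb', [-0.5, -0.1]), ('tabtop', [0.0, -0.7]), ('knobtop', [0.2, 2.3]), ('pivtop', [-0.9, 0.4]), ('FRt', [-0.7, 0.6]), ('FRb', [-1.3, 2.0]), ('BRb', [-0.3, 0.8]), ('FLt', [-0.9, -1.0])]
top knob 72 [[-0.0102, -0.0076, 0.0505], [0.0009, 0.0019, 0.061], [0.0101, 0.0121, 0.0669]]
top tab 73 [[-0.0055, 0.0484, 0.0531], [0.0024, 0.0612, 0.0708], [0.0052, 0.0738, 0.0774]]
face n 0.003154062023719185
side knob 65 [[-0.0104, -0.0096, 0.0467], [-0.0007, -0.0022, 0.0571], [0.0092, 0.0106, 0.0609]]
side tab 54 [[-0.006, 0.0453, 0.0525], [-0.0016, 0.0558, 0.0681], [0.0047, 0.0733, 0.0737]]
face n -0.0005433041062396167
t 0.55 face-frame mm [-231.8  670.4  231.3] rot err deg [29.3 -7.8 29.2] F tool [-0.1  0.9  0.5] w 0.0929 q [ 1.14  0.35  1.65 -0.    1.14 -0.08]
goal [ 0.5437 -0.042   0.2584] dp tool mm [-405.2  525.8  -64.1] rot deg [-29.31   7.83 -29.22]
goal [0.4448 0.0043 0.2531] dp tool mm [-395.1  417.   -58.7] rot deg [-29.31   7.83 -29.22]
```

```bash
python3 -m creep '[{"dp":[0,0,-0.01],"twist":[-7.3,2,-7.3],"hand":255},{"dp":[0,0,-0.01],"twist":[-7.3,2,-7.3],"hand":255},{"dp":[0,0,-0.01],"twist":[-7.3,2,-7.3],"hand":255},{"dp":[0,0,-0.01],"twist":[-7.4,1.9,-7.3],"hand":255}]' 20; python3 -c "
from goal import *
here(); rel(-.06,.12,.20)"
```

```text
time_s: 1.05
ee_pos: [0.1784, 0.5173, 0.2339]
orientation: [0.618, 0.741, 0.201, 0.167]
contact_force: [0.6, 0.5, -1.2]
width: 0.0574
t 1.05 face-frame mm [-218.8  671.7  269.6] rot err deg [-0.3  0.2 -0.2] F tool [ 0.4 -0.   1.4] w 0.0574 q [ 1.42  0.24  1.8  -0.6   1.   -0.02]
goal [0.4448 0.0043 0.2531] dp tool mm [-552.4  156.8   68.4] rot deg [ 0.28 -0.2   0.17]
```

```bash
python3 -m creep '[{"dp":[-0.045,0.013,0],"twist":[0,0,0],"hand":255},{"dp":[-0.055,0.015,0.006],"twist":[0,0,0],"hand":255},{"dp":[-0.055,0.015,0.007],"twist":[0,0,0],"hand":255},{"dp":[-0.055,0.016,0.007],"twist":[0,0,0],"hand":255},{"dp":[-0.055,0.016,0.008],"twist":[0,0,0],"hand":255},{"dp":[-0.055,0.016,0.008],"twist":[0,0,0],"hand":255},{"dp":[-0.055,0.016,0.008],"twist":[0,0,0],"hand":255},{"dp":[-0.055,0.016,0.008],"twist":[0,0,0],"hand":255},{"dp":[-0.055,0.016,0.008],"twist":[0,0,0],"hand":255},{"dp":[-0.045,0.012,0.008],"twist":[0,0,0],"hand":255},{"dp":[-0.022,0.006,0],"twist":[0,0,0],"hand":255}]'
python3 - <<'E'
from goal import *
here(); rel(.022,.057,.12)
for n in["wrist","side"]:
    im,d=manip.get_image(n); cv2.imwrite(f"pics/{n}1.png",im[:,:,::-1]); np.save(f"pics/{n}1.npy",d)
E
```

```text
time_s: 2.42
ee_pos: [0.4272, 0.0337, 0.2497]
orientation: [0.622, 0.741, 0.196, 0.163]
contact_force: [0.4, -0.0, -0.9]
width: 0.0003
t 2.42 face-frame mm [-72.2 152.  203.2] rot err deg [0.5 0.1 0.2] F tool [-0.1 -0.1  0.9] w 0.0003 q [-0.14 -0.21  2.22  0.26  0.65 -2.05]
goal [ 0.5651 -0.0382  0.2248] dp tool mm [-94.8  95.2  82.3] rot deg [-0.5  -0.06 -0.16]
```

View pics/wrist1.png

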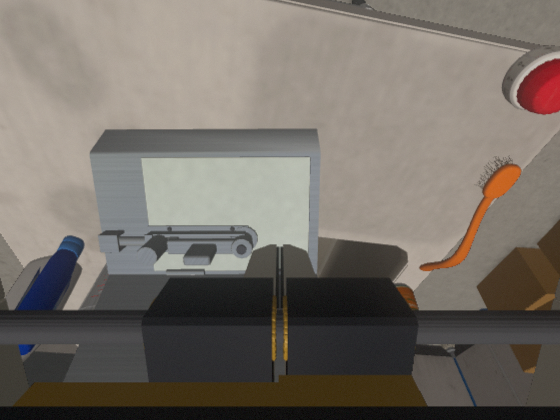

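View pics/side1.png

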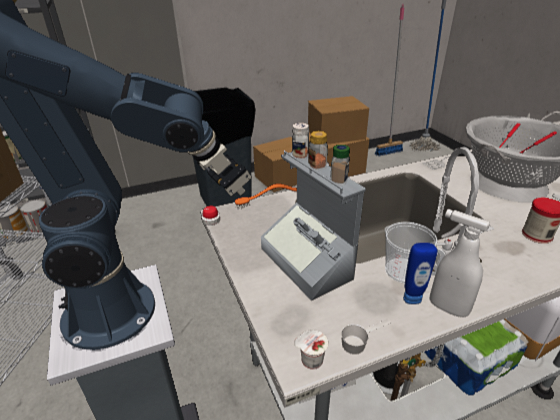

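The wrist view shows the keeper pivot at about (242,247), the tab at (197,257) and the knob at (150,255), with the fingers shut. I'll cross-check the model against wrist depth.

Run:
```python
from goal import *
c=manip.get_calibration("wrist");o,A=frame();f,_=model(np.load("pose.npy"))
for k in("pivtop","tabtop","knobtop","FLt","FRt","strike"):print(k,proj(f[k],c)[0].round(1))
Q=(cloud(np.load("pics/wrist1.npy"),c).reshape(-1,3)-o)@A
for nm,(y,h) in dict(knob=(0,.045),tab=(.06,.055),piv=(.105,.034)).items():
    m=(abs(Q[:,0])<.03)&(abs(Q[:,1]-y)<.022)&(Q[:,2]>h)&(Q[:,2]<.09);q=Q[m]
    print(nm,m.sum(),np.percentile(q,[2,50,98],axis=0).round(4).tolist())
m=(Q[:,0]<-.04)&(Q[:,0]>-.09)&(abs(Q[:,1])<.1)&(abs(Q[:,2])<.012);print("face n",np.median(Q[m,2]))
```

```text
pivtop [239.3 250.7]
tabtop [194.4 262. ]
knobtop [144.  257.3]
FLt [318.8 152.8]
FRt [ 88.  153.8]
strike [107.1 244.4]
knob 455 [[-0.0138, -0.0062, 0.0459], [-0.0046, 0.0059, 0.0603], [0.0077, 0.0149, 0.0623]]
tab 441 [[-0.0084, 0.0486, 0.0559], [-0.006, 0.0639, 0.0726], [0.0023, 0.0771, 0.0752]]
piv 481 [[-0.0143, 0.0841, 0.0342], [-0.0035, 0.1044, 0.0385], [0.0084, 0.1186, 0.0438]]
face n 0.0023914895374736057
```

```bash
python3 -m creep '[{"dp":[-0.030,0.030,0.027],"twist":[0,0,0],"hand":255},{"dp":[-0.032,0.032,0.028],"twist":[0,0,0],"hand":255},{"dp":[-0.032,0.032,0.028],"twist":[0,0,0],"hand":255},{"dp":[0,0,0],"twist":[0,0,0],"hand":255}]'; python3 -c "
from goal import *
here(); rel(.022,.058,.042)"
```

```text
time_s: 3.02
ee_pos: [0.5651, -0.035, 0.2219]
orientation: [0.621, 0.741, 0.195, 0.162]
contact_force: [-0.8, 0.3, -0.9]
width: 0.0006
t 3.02 face-frame mm [ 21.   60.2 117.2] rot err deg [0.6 0.2 0.1] F tool [ 0.4 -1.   0.4] w 0.0006 q [-0.26  0.13  1.97  0.38  0.6  -2.27]
goal [ 0.6033 -0.0304  0.1572] dp tool mm [-2.4  1.8 75.2] rot deg [-0.64 -0.17 -0.09]
```

```bash
python3 -m creep '[{"dp":[-0.002,0.002,0.035],"twist":[-0.6,0,0],"hand":255},{"dp":[0,0,0.030],"twist":[0,0,0],"hand":255},{"dp":[0,0,0.010],"twist":[0,0,0],"hand":255},{"dp":[0,0,0],"twist":[0,0,0],"hand":255}]'
python3 - <<'E'
from goal import *
here(); rel(.022,.058,.042)
im,d=manip.get_image("side"); cv2.imwrite(f"pics/side2.png",cv2.resize(im[140:300,230:390,::-1],None,fx=3.7,fy=3.7,interpolation=2))
E
```

```text
time_s: 3.52
ee_pos: [0.6021, -0.029, 0.1594]
orientation: [0.62, 0.741, 0.2, 0.165]
contact_force: [-0.1, -0.4, -0.3]
width: 0.0004
t 3.52 face-frame mm [22.2 59.6 44.4] rot err deg [-0.1  0.2 -0. ] F tool [-0.4 -0.3  0.1] w 0.0004 q [-0.23  0.29  1.96  0.47  0.45 -2.36]
goal [ 0.6033 -0.0304  0.1572] dp tool mm [-1.6 -0.2  2.4] rot deg [ 0.05 -0.18  0.01]
```

View pics/side2.png

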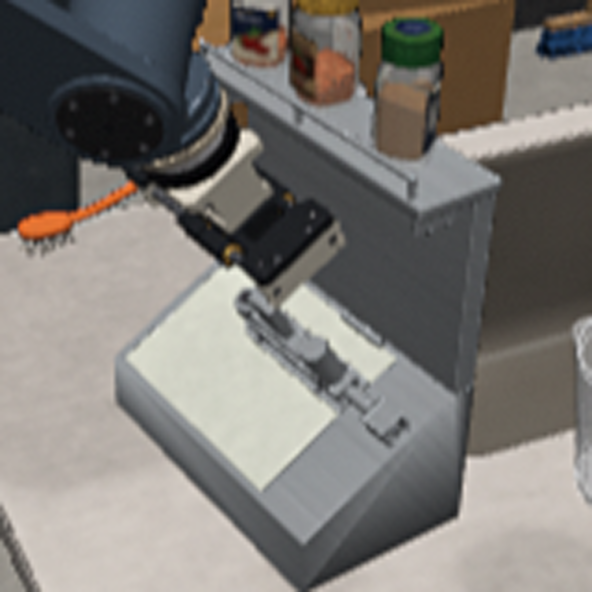

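```bash
python3 -m creep '[{"dp":[0,-0.008,0.001],"twist":[0,0,0],"hand":255},{"dp":[-0.002,-0.008,0],"twist":[0,0,10],"hand":255},{"dp":[-0.002,-0.008,0],"twist":[0,0,10],"hand":255},{"dp":[-0.002,-0.008,0],"twist":[0,0,10],"hand":255},{"dp":[0,0,0],"twist":[0,0,0],"hand":255}]'
python3 - <<'E'
from goal import *
here()
im,d=manip.get_image("side"); cv2.imwrite(f"pics/side3.png",cv2.resize(im[140:300,230:390,::-1],None,fx=3.7,fy=3.7,interpolation=2))
E
```

```text
time_s: 4.2
ee_pos: [0.5751, -0.0366, 0.1425]
orientation: [0.79, 0.555, 0.236, 0.109]
contact_force: [-0.0, 0.6, 0.2]
width: 0.0007
t 4.2 face-frame mm [-10.4  56.8  43.7] rot err deg [-0.1  0.1 30. ] F tool [ 0.6 -0.1 -0.2] w 0.0007 q [-0.26  0.27  2.03  0.56  0.41 -1.95]
```

View pics/side3.png

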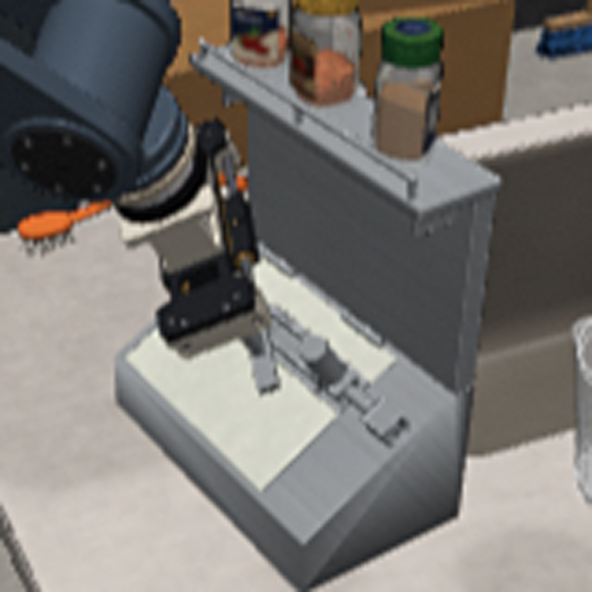

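The arm is swinging with the tool: its free end is now at about (265,385). I'll continue.

```bash
python3 -m creep '[{"dp":[-0.002,-0.008,0],"twist":[0,0,10],"hand":255},{"dp":[-0.002,-0.008,0],"twist":[0,0,10],"hand":255},{"dp":[-0.002,-0.008,0],"twist":[0,0,10],"hand":255},{"dp":[-0.002,-0.008,0],"twist":[0,0,10],"hand":255},{"dp":[-0.002,-0.008,0],"twist":[0,0,10],"hand":255},{"dp":[-0.001,-0.004,0],"twist":[0,0,5],"hand":255},{"dp":[0,0,0],"twist":[0,0,0],"hand":255}]'
python3 - <<'E'
from goal import *
here()
im,d=manip.get_image("side"); cv2.imwrite(f"pics/side4.png",cv2.resize(im[140:300,230:390,::-1],None,fx=3.7,fy=3.7,interpolation=2))
im,d=manip.get_image("wrist"); cv2.imwrite(f"pics/wrist4.png",im[:,:,::-1])
E
```

```text
time_s: 5.12
ee_pos: [0.5419, -0.0146, 0.1253]
orientation: [0.957, 0.129, 0.259, -0.012]
contact_force: [-0.3, 0.7, 0.2]
width: 0.0004
t 5.12 face-frame mm [-44.   84.3  43.3] rot err deg [ 0.   0.2 84.8] F tool [-0.  -0.7 -0.3] w 0.0004 q [-0.22  0.25  2.13  0.64  0.34 -1.06]
```

View pics/side4.png

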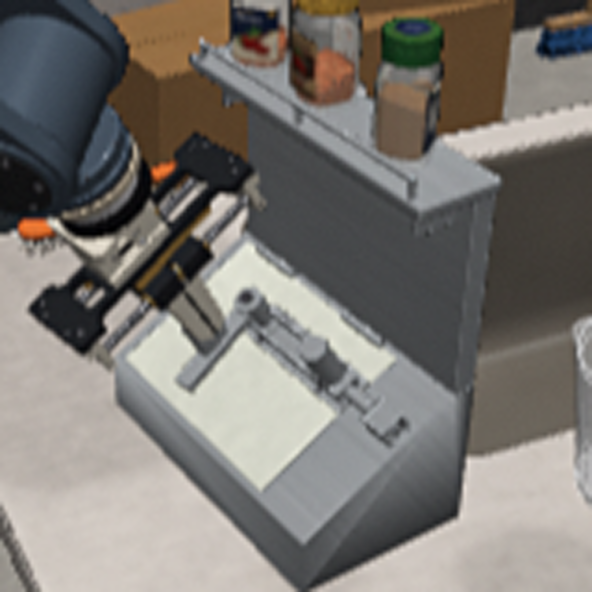

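View pics/wrist4.png

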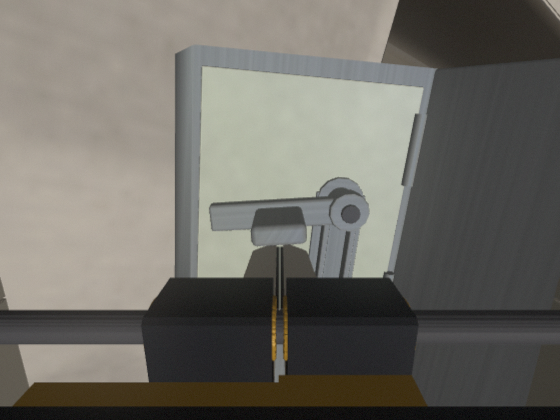

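The arm now points down the slope, with its free end at wrist pixel (215,217) and the pivot at (350,213). I'll nudge it to the stop.

```bash
python3 -m creep '[{"dp":[-0.001,-0.004,0],"twist":[0,0,5],"hand":255},{"dp":[0,-0.002,0],"twist":[0,0,0],"hand":255},{"dp":[0,0,0],"twist":[0,0,0],"hand":255}]'
python3 - <<'E'
from goal import *
here()
E
```

```text
time_s: 5.6
ee_pos: [0.5397, -0.0091, 0.1245]
orientation: [0.962, 0.086, 0.258, -0.024]
contact_force: [-1.2, -1.0, 0.1]
width: 0.0004
t 5.6 face-frame mm [-45.4  90.1  43.1] rot err deg [ 0.   0.2 89.9] F tool [-1.2  0.8 -0.8] w 0.0004 q [-0.21  0.25  2.14  0.64  0.33 -0.95]
```

```bash
python3 -m creep '[{"dp":[0,-0.002,0],"twist":[0,0,0],"hand":255},{"dp":[0,0,0],"twist":[0,0,0],"hand":255}]'
python3 - <<'E'
from goal import *
here()
im,d=manip.get_image("wrist"); cv2.imwrite(f"pics/wrist5.png",im[:,:,::-1])
c=manip.get_calibration("wrist");o,A=frame()
Q=(cloud(d,c)-o)@A
m=(Q[...,2]>.026)&(Q[...,2]<.045)&(Q[...,0]<-.014)&(Q[...,0]>-.1)&(Q[...,1]>.07)&(Q[...,1]<.15)
q=Q[m]; 
for lo in np.arange(-.1,-.01,.01):
    b=q[(q[:,0]>=lo)&(q[:,0]<lo+.01)]
    if len(b)>5: print(round(lo,3),len(b),(np.percentile(b[:,1],[3,97])*1e3).round(1),(np.median(b[:,2])*1e3).round(1))
E
```

```text
time_s: 5.85
ee_pos: [0.5393, -0.0072, 0.1244]
orientation: [0.962, 0.085, 0.258, -0.024]
contact_force: [-1.3, -2.9, -0.8]
width: 0.0003
t 5.85 face-frame mm [-45.5  92.1  43.1] rot err deg [ 0.   0.2 90. ] F tool [-1.9  2.6 -0.2] w 0.0003 q [-0.21  0.24  2.14  0.63  0.33 -0.94]
-0.1 54 [100.5 116.4] 34.2
-0.09 435 [ 99.9 116.7] 34.6
-0.08 424 [100.2 116.6] 34.7
-0.07 364 [ 99.7 116.5] 34.6
-0.06 189 [113.  116.5] 34.8
-0.05 184 [112.7 116.4] 34.7
-0.04 211 [107.3 116.3] 34.6
-0.03 434 [ 99.5 116.2] 34.8
-0.02 271 [ 99.2 116.1] 34.7
```

View pics/wrist5.png

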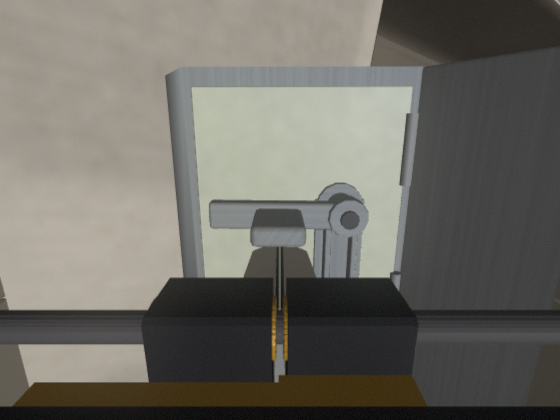

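```bash
python3 -m creep '[{"dp":[0,-0.002,0],"twist":[0,0,0],"hand":255},{"dp":[0,0,0],"twist":[0,0,0],"hand":255}]'; python3 -c "
from goal import *
here()"
python3 -m creep '[{"dp":[0,0.015,0],"twist":[0,0,0],"hand":255},{"dp":[0,0,-0.035],"twist":[0,0,0],"hand":255},{"dp":[0,0,-0.035],"twist":[0,0,0],"hand":255},{"dp":[0,0,0],"twist":[0,0,-9],"hand":255},{"dp":[0,0,0],"twist":[0,0,-9],"hand":255},{"dp":[0,0,0],"twist":[0,0,-9],"hand":255},{"dp":[0,0,0],"twist":[0,0,-9],"hand":255},{"dp":[0,0,0],"twist":[0,0,-9],"hand":255},{"dp":[0,0,0],"twist":[0,0,-9],"hand":255},{"dp":[0,0,0],"twist":[0,0,-9],"hand":255},{"dp":[0,0,0],"twist":[0,0,-9],"hand":255},{"dp":[0,0,0],"twist":[0,0,-9],"hand":255},{"dp":[0,0,0],"twist":[0,0,-9],"hand":255},{"dp":[0,0,0],"twist":[0,0,0],"hand":255}]'
python3 - <<'E'
from goal import *
here(); rel(-.002,-.036,.11)
im,d=manip.get_image("wrist"); cv2.imwrite(f"pics/wrist6.png",im[:,:,::-1])
E
```

```text
time_s: 6.15
ee_pos: [0.5391, -0.006, 0.1245]
orientation: [0.962, 0.085, 0.259, -0.023]
contact_force: [-2.7, -10.1, -1.2]
width: 0.0003
t 6.15 face-frame mm [-45.4  93.2  43.1] rot err deg [-0.1  0.1 90. ] F tool [-4.4  9.5 -1.2] w 0.0003 q [-0.2   0.24  2.14  0.63  0.32 -0.94]
time_s: 7.9
ee_pos: [0.5072, -0.0261, 0.1851]
orientation: [0.62, 0.74, 0.2, 0.166]
contact_force: [0.3, 0.2, 0.2]
width: 0.0
t 7.9 face-frame mm [-45.4  79.1 113.1] rot err deg [-0.1  0.1  0.1] F tool [0.2 0.4 0. ] w 0.0 q [-0.28  0.07  2.15  0.49  0.49 -2.41]
goal [ 0.5659 -0.1325  0.2041] dp tool mm [-115.    43.5    2.9] rot deg [ 0.09 -0.15 -0.08]
```

View pics/wrist6.png

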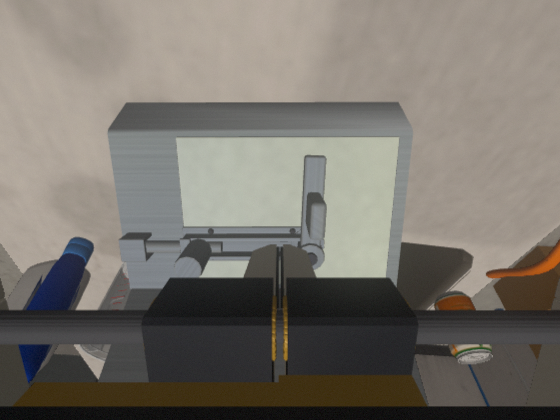

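The push force rose to 9.5 N, so the keeper is at its stop. In the wrist view it points straight down the slope, near (314,185), and the bolt knob at (192,258) is still shut. Next is the bolt.

```bash
python3 -m creep '[{"dp":[-0.045,0.017,0],"twist":[0,0,0],"hand":255},{"dp":[-0.045,0.017,0],"twist":[0,0,0],"hand":255},{"dp":[-0.026,0.010,0],"twist":[0,0,0],"hand":255},{"dp":[0,0,0],"twist":[0,0,0],"hand":255}]'
python3 - <<'E'
from goal import *
here(); rel(-.002,-.036,.033)
im,d=manip.get_image("wrist"); cv2.imwrite(f"pics/wrist7.png",im[:,:,::-1])
E
```

```text
time_s: 8.45
ee_pos: [0.5655, -0.1351, 0.2068]
orientation: [0.622, 0.739, 0.2, 0.166]
contact_force: [-0.6, -0.1, -1.2]
width: 0.0006
t 8.45 face-frame mm [ -1.3 -38.5 112.8] rot err deg [-0.1  0.1  0.3] F tool [-0.  -1.1  0.8] w 0.0006 q [-0.48  0.2   1.94  0.53  0.65 -2.59]
goal [ 0.6038 -0.1258  0.1374] dp tool mm [ 2.4 -0.9 79.8] rot deg [ 0.1  -0.08 -0.28]
```

View pics/wrist7.png

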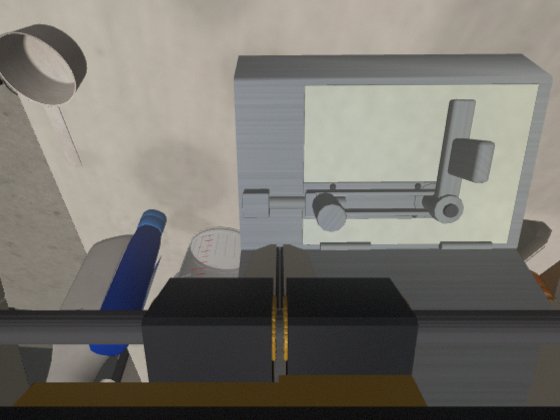

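```bash
python3 -m creep '[{"dp":[0.001,-0.001,0.030],"twist":[0,0,0],"hand":255},{"dp":[0.001,0,0.030],"twist":[0,0,0],"hand":255},{"dp":[0,0,0.017],"twist":[0,0,0],"hand":255},{"dp":[0,0,0],"twist":[0,0,0],"hand":255}]'
python3 - <<'E'
from goal import *
here(); rel(-.002,-.036,.033)
im,d=manip.get_image("side"); cv2.imwrite(f"pics/side8.png",cv2.resize(im[140:300,230:390,::-1],None,fx=3.7,fy=3.7,interpolation=2))
im,d=manip.get_image("wrist"); cv2.imwrite(f"pics/wrist8.png",im[:,:,::-1])
E
```

```text
time_s: 9.0
ee_pos: [0.6013, -0.1241, 0.1388]
orientation: [0.62, 0.74, 0.2, 0.165]
contact_force: [0.2, 0.8, 0.2]
width: 0.0005
t 9.0 face-frame mm [ -3.1 -33.9  35.3] rot err deg [0.  0.2 0.1] F tool [ 0.8  0.4 -0. ] w 0.0005 q [-0.42  0.35  1.92  0.63  0.5  -2.67]
goal [ 0.6038 -0.1258  0.1374] dp tool mm [-2.1  1.1  2.2] rot deg [-0.01 -0.22 -0.06]
```

View pics/side8.png

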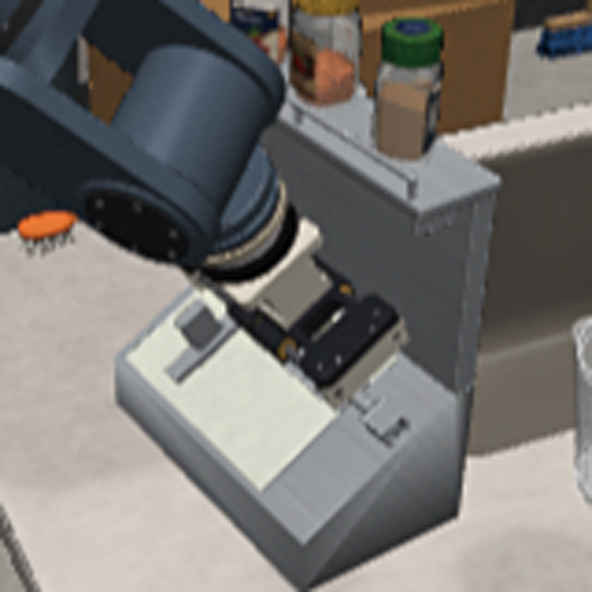

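View pics/wrist8.png

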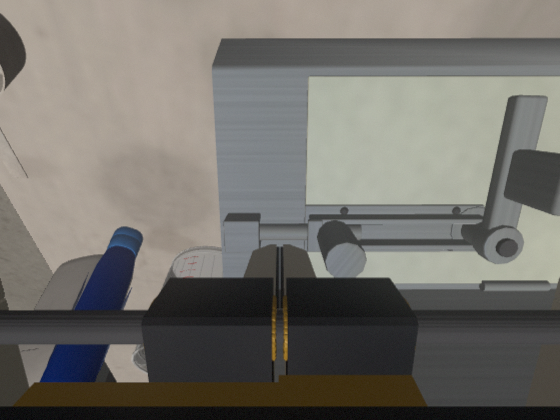

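```bash
python3 -m creep '[{"dp":[0.008,0,0],"twist":[0,0,0],"hand":255},{"dp":[0.010,0,0],"twist":[0,0,0],"hand":255},{"dp":[0.012,0,0],"twist":[0,0,0],"hand":255},{"dp":[0.012,0,0],"twist":[0,0,0],"hand":255},{"dp":[0.010,0,0],"twist":[0,0,0],"hand":255},{"dp":[0.006,0,0],"twist":[0,0,0],"hand":255},{"dp":[0,0,0],"twist":[0,0,0],"hand":255}]'
python3 - <<'E'
from goal import *
here()
im,d=manip.get_image("wrist"); cv2.imwrite(f"pics/wrist9.png",im[:,:,::-1])
E
```

```text
time_s: 9.98
ee_pos: [0.5913, -0.0669, 0.1403]
orientation: [0.62, 0.741, 0.2, 0.166]
contact_force: [-3.8, 1.1, 6.6]
width: 0.0005
t 9.97 face-frame mm [-2.2 24.2 36.4] rot err deg [-0.1  0.2 -0. ] F tool [ 1.8  0.3 -7.5] w 0.0005 q [-0.31  0.31  1.98  0.59  0.44 -2.55]
```

View pics/wrist9.png

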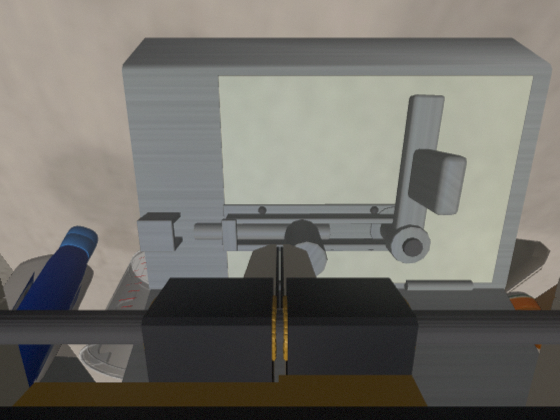

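```bash
python3 -m creep '[{"dp":[0.003,0,-0.003],"twist":[0,0,0],"hand":255},{"dp":[0.002,0,0],"twist":[0,0,0],"hand":255},{"dp":[0,0,0],"twist":[0,0,0],"hand":255}]'
python3 - <<'E'
from goal import *
here()
c=manip.get_calibration("wrist")
im,d=manip.get_image("wrist"); cv2.imwrite(f"pics/wrist10.png",im[:,:,::-1])
o,A=frame();Q=(cloud(d,c)-o)@A
m=(Q[...,2]>.05)&(Q[...,2]<.068)&(abs(Q[...,0])<.03)&(Q[...,1]>.0)&(Q[...,1]<.09);m[275:]=False
v,u=np.nonzero(m);print(m.sum(),np.percentile(Q[m],[3,50,97],axis=0).round(4).tolist(),u.min(),u.max(),v.min(),v.max())
E
```

```text
time_s: 10.4
ee_pos: [0.5891, -0.063, 0.1424]
orientation: [0.62, 0.74, 0.2, 0.166]
contact_force: [0.2, -0.9, -0.1]
width: 0.0004
t 10.4 face-frame mm [-2.5 28.4 39. ] rot err deg [-0.1  0.1  0. ] F tool [-0.9 -0.   0.1] w 0.0004 q [-0.31  0.3   1.99  0.58  0.44 -2.53]
642 [[-0.0138, 0.0242, 0.0507], [-0.011, 0.0416, 0.0603], [0.0012, 0.0498, 0.0671]] 264 319 233 269
```

View pics/wrist10.png

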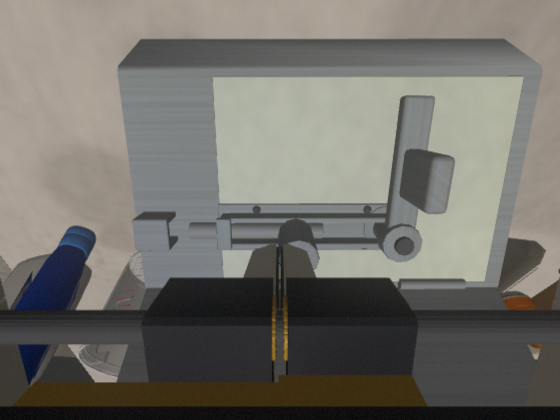

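Run:
```python
from goal import *
im,d=manip.get_image("side"); cv2.imwrite(f"pics/side10.png",cv2.resize(im[190:280,260:380,::-1],None,fx=6,fy=6,interpolation=2))
for n in (9,10):
    im=cv2.imread(f"pics/wrist{n}.png"); cv2.imwrite(f"pics/wz{n}.png",cv2.resize(im[190:290,180:440],None,fx=3,fy=3,interpolation=2))
```

```text
(no output)
```

View pics/side10.png

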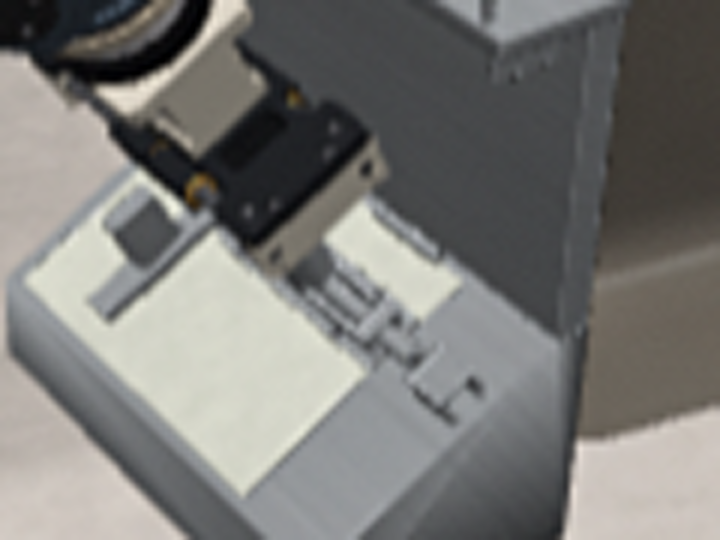

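View pics/wz9.png

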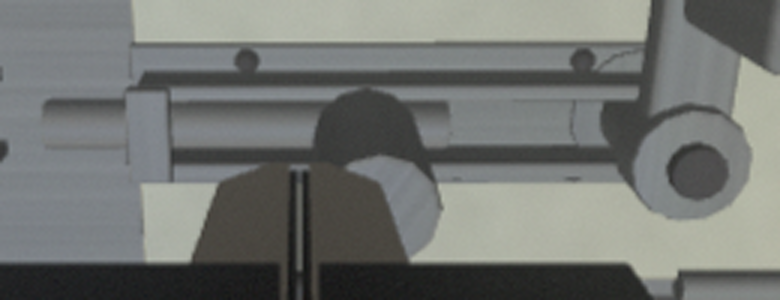

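View pics/wz10.png

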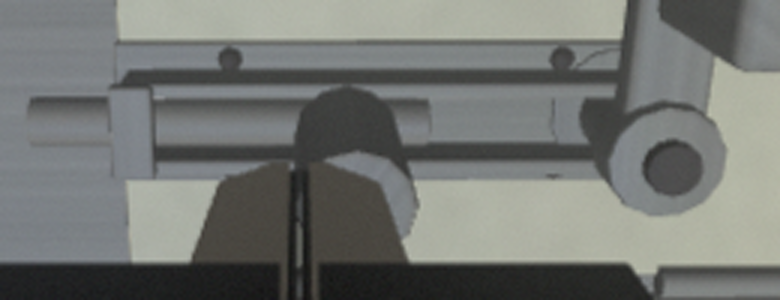

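Run:
```python
from goal import *
c=manip.get_calibration("wrist")
im,d=manip.get_image("wrist")
o,A=frame();Q=(cloud(d,c)-o)@A*1e3
for col in (268,290,295,300,308,312):
    print(col,[(v,Q[v,col].round(0).astype(int).tolist()) for v in range(220,276,5)])
here()
```

```text
268 [(220, [-12, 20, 18]), (225, [-7, 20, 14]), (230, [-4, 20, 16]), (235, [0, 20, 16]), (240, [6, 20, 11]), (245, [-12, 22, 65]), (250, [-12, 22, 72]), (255, [-12, 22, 79]), (260, [-12, 22, 84]), (265, [-12, 23, 90]), (270, [-13, 23, 96]), (275, [-13, 23, 101])]
290 [(220, [-12, 35, 21]), (225, [-13, 35, 32]), (230, [-13, 35, 43]), (235, [-13, 34, 50]), (240, [-13, 34, 59]), (245, [-13, 34, 66]), (250, [-12, 34, 71]), (255, [-12, 33, 78]), (260, [-13, 33, 85]), (265, [-12, 33, 90]), (270, [-12, 33, 94]), (275, [-13, 33, 101])]
295 [(220, [-14, 39, 25]), (225, [-14, 38, 35]), (230, [-13, 38, 43]), (235, [-13, 37, 52]), (240, [-13, 37, 60]), (245, [-10, 37, 60]), (250, [-12, 36, 71]), (255, [-12, 36, 79]), (260, [-12, 36, 84]), (265, [-12, 35, 90]), (270, [-13, 35, 96]), (275, [-13, 35, 100])]
300 [(220, [-13, 42, 24]), (225, [-13, 41, 34]), (230, [-14, 41, 44]), (235, [-14, 40, 54]), (240, [-13, 40, 59]), (245, [-10, 40, 61]), (250, [-12, 39, 72]), (255, [-13, 38, 80]), (260, [-12, 38, 84]), (265, [-12, 38, 90]), (270, [-12, 37, 94]), (275, [-12, 37, 99])]
308 [(220, [-11, 48, 17]), (225, [-10, 47, 25]), (230, [-11, 46, 38]), (235, [-12, 45, 49]), (240, [-12, 44, 58]), (245, [-11, 44, 61]), (250, [-8, 44, 61]), (255, [-12, 43, 78]), (260, [-12, 42, 84]), (265, [-13, 41, 91]), (270, [-13, 41, 96]), (275, [-12, 41, 100])]
312 [(220, [-11, 51, 16]), (225, [-7, 51, 14]), (230, [-4, 51, 17]), (235, [-10, 48, 42]), (240, [-10, 47, 52]), (245, [-10, 46, 60]), (250, [-7, 47, 60]), (255, [-4, 47, 61]), (260, [-1, 47, 61]), (265, [2, 47, 61]), (270, [-12, 43, 96]), (275, [-12, 42, 100])]
t 10.55 face-frame mm [-2.5 28.1 38.9] rot err deg [-0.1  0.1  0. ] F tool [-0.4 -0.4 -0. ] w 0.0008 q [-0.31  0.3   1.99  0.58  0.44 -2.53]
```

The depth data show the fingertips end about 62 mm off the face, on top of the knob. That is about 23 mm above the reported TCP, so the bolt was only dragged about 38 mm by friction. I'll lift, go back right of the knob and come down lower.

```bash
python3 -m creep '[{"dp":[0,0,-0.012],"twist":[0,0,0],"hand":255},{"dp":[-0.016,0,0],"twist":[0,0,0],"hand":255},{"dp":[-0.018,0,0],"twist":[0,0,0],"hand":255},{"dp":[0,0,0],"twist":[0,0,0],"hand":255}]'
python3 - <<'E'
from goal import *
here()
c=manip.get_calibration("wrist")
im,d=manip.get_image("wrist"); cv2.imwrite(f"pics/wrist11.png",im[:,:,::-1])
o,A=frame();Q=(cloud(d,c)-o)@A
m=(Q[...,2]>.056)&(Q[...,2]<.066)&(abs(Q[...,0])<.03)&(Q[...,1]>.018)&(Q[...,1]<.09)
print("knob top",m.sum(),np.percentile(Q[m],[3,50,97],axis=0).round(4).tolist())
for col in (262,268,290):
    print(col,[(v,(Q[v,col]*1e3).round(0).astype(int).tolist()) for v in range(225,271,5)])
m=(abs(Q[...,0])<.015)&(Q[...,1]>-.025)&(Q[...,1]<.015)&(Q[...,2]<.045);print("under max n",np.nanpercentile(Q[m][:,2],[50,95,99]))
E
```

```text
time_s: 11.05
ee_pos: [0.5893, -0.0988, 0.1533]
orientation: [0.621, 0.74, 0.2, 0.166]
contact_force: [-0.2, -0.1, -0.7]
width: 0.0002
t 11.05 face-frame mm [-2.3 -6.9 51.5] rot err deg [-0.1  0.1  0.1] F tool [-0.1 -0.6  0.4] w 0.0002 q [-0.38  0.3   1.96  0.59  0.5  -2.59]
knob top 1153 [[-0.0131, 0.0286, 0.0574], [-0.0033, 0.0385, 0.0607], [0.0073, 0.0487, 0.0619]]
262 [(225, [-3, -20, 17]), (230, [1, -20, 17]), (235, [11, -21, 1]), (240, [15, -21, 1]), (245, [19, -21, 2]), (250, [-12, -16, 85]), (255, [-12, -16, 91]), (260, [-13, -16, 98]), (265, [-12, -15, 102]), (270, [-12, -15, 107])]
268 [(225, [-3, -15, 16]), (230, [1, -15, 15]), (235, [9, -16, 5]), (240, [13, -16, 6]), (245, [-12, -13, 77]), (250, [-12, -13, 84]), (255, [-12, -13, 92]), (260, [-12, -13, 96]), (265, [-12, -12, 102]), (270, [-13, -12, 109])]
290 [(225, [-3, 1, 17]), (230, [1, 1, 15]), (235, [6, 1, 15]), (240, [8, 1, 18]), (245, [-12, -1, 78]), (250, [-12, -1, 85]), (255, [-12, -2, 91]), (260, [-12, -2, 98]), (265, [-12, -2, 103]), (270, [-13, -2, 109])]
under max n [0.01600622 0.02123573 0.02189659]
```

View pics/wrist11.png

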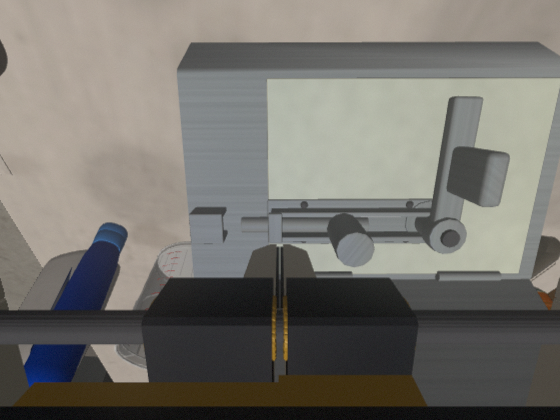

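The tip is confirmed about 24 mm behind the reported TCP. The knob axis is now at y≈38 mm in the face frame, so the bolt has travelled about 37 mm.

```bash
python3 -m creep '[{"dp":[0,0,0.015],"twist":[0,0,0],"hand":255},{"dp":[0,0,0.013],"twist":[0,0,0],"hand":255},{"dp":[0,0,0],"twist":[0,0,0],"hand":255}]'
python3 - <<'E'
from goal import *
here()
E
```

```text
time_s: 11.48
ee_pos: [0.6028, -0.0946, 0.1269]
orientation: [0.62, 0.741, 0.199, 0.165]
contact_force: [-0.2, -0.3, 0.4]
width: 0.0004
t 11.47 face-frame mm [-3.3 -5.1 21.6] rot err deg [0.  0.2 0. ] F tool [-0.3 -0.  -0.5] w 0.0004 q [-0.36  0.36  1.95  0.64  0.45 -2.64]
```

```bash
python3 -m creep '[{"dp":[0.009,0,0],"twist":[0,0,0],"hand":255},{"dp":[0.010,0,0],"twist":[0,0,0],"hand":255},{"dp":[0.010,0,0],"twist":[0,0,0],"hand":255},{"dp":[0.006,0,0],"twist":[0,0,0],"hand":255},{"dp":[0,0,0],"twist":[0,0,0],"hand":255}]'
python3 - <<'E'
from goal import *
here()
c=manip.get_calibration("wrist")
im,d=manip.get_image("wrist"); cv2.imwrite(f"pics/wrist12.png",im[:,:,::-1])
o,A=frame();Q=(cloud(d,c)-o)@A
m=(Q[...,2]>.056)&(Q[...,2]<.066)&(abs(Q[...,0])<.03)&(Q[...,1]>.035)&(Q[...,1]<.09);m[280:]=False
print("knob top",m.sum(),np.percentile(Q[m],[3,50,97],axis=0).round(4).tolist())
E
```

```text
time_s: 12.1
ee_pos: [0.5968, -0.0603, 0.1287]
orientation: [0.62, 0.741, 0.2, 0.166]
contact_force: [-0.4, 0.3, 0.1]
width: 0.0005
t 12.1 face-frame mm [-2.4 29.7 23.1] rot err deg [-0.1  0.2  0. ] F tool [ 0.4 -0.3 -0.3] w 0.0005 q [-0.3   0.34  1.98  0.61  0.41 -2.56]
knob top 1185 [[-0.0133, 0.0373, 0.0569], [-0.0076, 0.0557, 0.0608], [0.0003, 0.0667, 0.0637]]
```

View pics/wrist12.png

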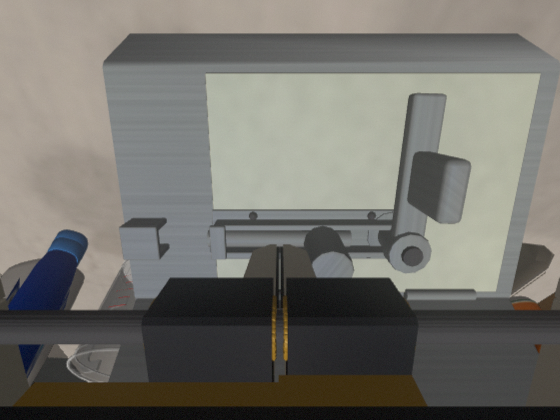

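```bash
python3 -m creep '[{"dp":[0.004,0,0],"twist":[0,0,0],"hand":255},{"dp":[0,0,0],"twist":[0,0,0],"hand":255}]'; python3 -c "
from goal import *
here()"; python3 -m creep '[{"dp":[0.002,0,0],"twist":[0,0,0],"hand":255},{"dp":[0,0,0],"twist":[0,0,0],"hand":255}]'; python3 -c "
from goal import *
here()"
```

```text
time_s: 12.4
ee_pos: [0.5963, -0.0569, 0.1287]
orientation: [0.62, 0.74, 0.2, 0.166]
contact_force: [0.7, 0.0, 0.5]
width: 0.0002
t 12.4 face-frame mm [-2.3 33.1 23.1] rot err deg [-0.1  0.1  0. ] F tool [-0.1  0.8 -0.1] w 0.0002 q [-0.29  0.34  1.99  0.61  0.41 -2.55]
time_s: 12.65
ee_pos: [0.5959, -0.055, 0.1287]
orientation: [0.62, 0.74, 0.2, 0.166]
contact_force: [0.8, -0.9, 1.6]
width: 0.0005
t 12.65 face-frame mm [-2.3 35.  23.1] rot err deg [-0.1  0.1  0. ] F tool [-1.   1.3 -1.1] w 0.0005 q [-0.28  0.34  1.99  0.61  0.41 -2.54]
```

```bash
python3 -m creep '[{"dp":[0.002,0,0],"twist":[0,0,0],"hand":255},{"dp":[0,0,0],"twist":[0,0,0],"hand":255}]'; python3 -c "
from goal import *
here()"; python3 -m creep '[{"dp":[0.001,0,0],"twist":[0,0,0],"hand":255},{"dp":[0,0,0],"twist":[0,0,0],"hand":255}]'
python3 - <<'E'
from goal import *
here()
c=manip.get_calibration("wrist")
im,d=manip.get_image("wrist"); cv2.imwrite(f"pics/wrist13.png",im[:,:,::-1])
o,A=frame();Q=(cloud(d,c)-o)@A
m=(Q[...,2]>.056)&(Q[...,2]<.066)&(abs(Q[...,0])<.03)&(Q[...,1]>.035)&(Q[...,1]<.09);m[280:]=False
print("knob top",m.sum(),np.percentile(Q[m],[3,50,97],axis=0).round(4).tolist())
E
```

```text
time_s: 12.9
ee_pos: [0.596, -0.0544, 0.1288]
orientation: [0.62, 0.74, 0.199, 0.167]
contact_force: [0.8, -11.2, -0.1]
width: 0.0005
t 12.9 face-frame mm [-2.1 35.6 23.1] rot err deg [-0.2 -0.   0. ] F tool [-11.2  -1.1  -0.5] w 0.0005 q [-0.28  0.33  1.99  0.6   0.4  -2.54]
time_s: 13.15
ee_pos: [0.5961, -0.0542, 0.1289]
orientation: [0.621, 0.74, 0.199, 0.168]
contact_force: [0.0, -15.7, -1.9]
width: 0.0002
t 13.15 face-frame mm [-2.  35.8 23.2] rot err deg [-0.2 -0.1  0.1] F tool [-15.5  -3.3   0.3] w 0.0002 q [-0.28  0.33  1.99  0.6   0.4  -2.53]
knob top 1261 [[-0.0133, 0.0372, 0.0568], [-0.0084, 0.0602, 0.0607], [0.0005, 0.0716, 0.0646]]
```

View pics/wrist13.png

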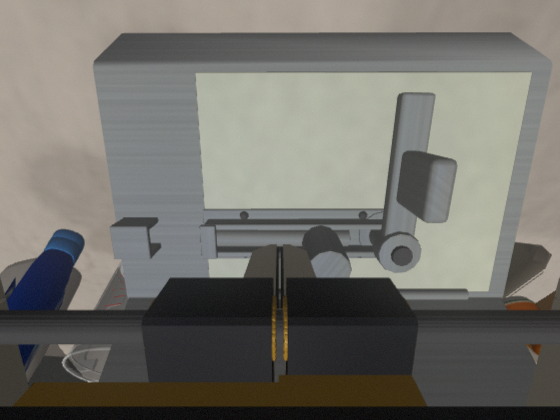

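Bolt hit its end stop: the force rose to 15 N with no further motion. I'll back off right, then retreat along the normal.

```bash
python3 -m creep '[{"dp":[-0.010,0,0],"twist":[0,0,0],"hand":255},{"dp":[-0.004,0,0],"twist":[0,0,0],"hand":255},{"dp":[0,0,-0.035],"twist":[0,0,0],"hand":255},{"dp":[0,-0.010,-0.045],"twist":[0,0,0],"hand":255},{"dp":[0,-0.040,-0.040],"twist":[0,0,0],"hand":255},{"dp":[0,-0.050,-0.020],"twist":[0,0,0],"hand":255},{"dp":[0,0,0],"twist":[0,0,0],"hand":255},{"dp":[0,0,0],"twist":[0,0,0],"hand":255}]'
python3 - <<'E'
from goal import *
here()
for n in("wrist","top","side"):
    c=manip.get_calibration(n)
    im,d=manip.get_image(n); cv2.imwrite(f"pics/{n}14.png",im[:,:,::-1])
    o,A=frame();Q=(cloud(d,c)-o)@A
    m=(Q[...,2]>.054)&(Q[...,2]<.068)&(abs(Q[...,0])<.02)&(Q[...,1]>-.02)&(Q[...,1]<.085)
    if m.sum():print(n,"knob top",m.sum(),np.percentile(Q[m],[3,50,97],axis=0).round(4).tolist())
E
```

```text
time_s: 14.2
ee_pos: [0.4443, -0.0938, 0.2]
orientation: [0.62, 0.74, 0.2, 0.166]
contact_force: [1.4, -0.5, 0.1]
width: 0.0005
t 14.2 face-frame mm [-101.9   23.4  163. ] rot err deg [-0.1  0.1  0. ] F tool [-0.7  1.2  0.6] w 0.0005 q [-0.54 -0.04  2.22  0.59  0.63 -2.71]
top knob top 59 [[-0.0112, 0.0515, 0.0557], [-0.0004, 0.0612, 0.0612], [0.0095, 0.0712, 0.0652]]
side knob top 39 [[-0.0091, 0.0495, 0.0555], [-0.0005, 0.059, 0.0582], [0.0094, 0.0717, 0.0609]]
```

View pics/wrist14.png

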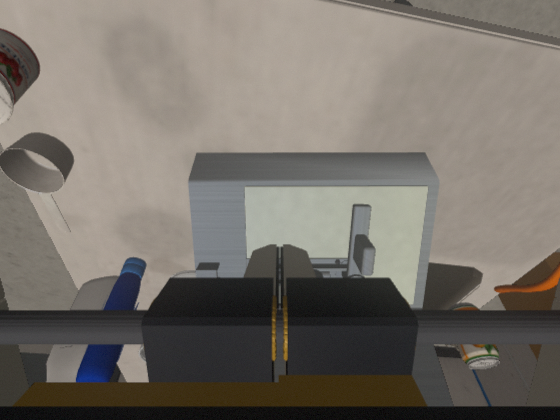

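View pics/side14.png

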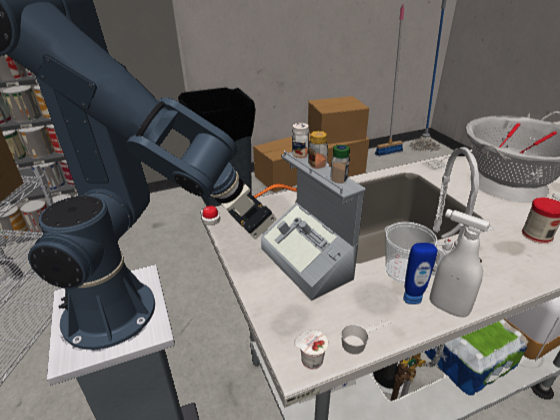

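View pics/top14.png

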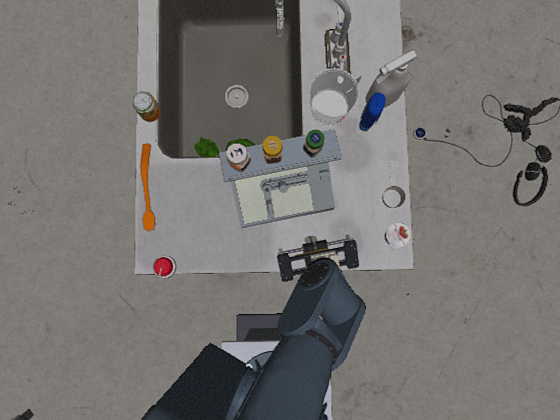

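Both latches are where they should be. The knob is about 60 mm from its start in both cameras, and the keeper points down the slope. The jars and table items sit at the same pixels as at the start, and the gripper is clear, so I'll hand in.

```bash
python3 -c "
from plant import manip
manip.close_job()"
```

```text
the job is handed in; nothing more can be done
```

The hatch is unlatched: the keeper arm is swung down the slope to its stop, and the bolt is drawn fully back to the left. I handed the job in at about 14 s of the 40 s; no verdict is reported.

- **Keeper:** I pushed its tab with shut fingers until the force rose to 9.5 N. At that point the depth picture showed the arm straight down the slope, at about 90 degrees. The bolt was still shut then.
- **Bolt:** The first pass was not clean. The fingertips sit about 24 mm behind the reported TCP, so they rode on top of the knob with up to 7.5 N and dragged the bolt only about 37 mm. I lifted off, came down lower to the right of the knob and pushed it to the stop, where the force reached 15.5 N with no further motion.
- **Last checks:** The top and side cameras put the knob about 59–61 mm from where it started. The keeper points down the slope, the gripper is clear with near-zero force, and by eye the jars and table items had not moved from the first pictures.
- **Disagreement:** The reported TCP and the fingertips seen in depth differ by about 24 mm. The camera estimates of the latches also differed by 2–5 mm, which did not affect the result.

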